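# Pack the box wagon and close its case

## Robot

A 6-joint arm with a two-finger parallel gripper is mounted at the origin on the work surface. World frame = base frame: x ahead of the robot, y to its left, z up, the work surface at z = 0. Lengths are in m, angles in rad, forces in N, time in s.
With the tool pointing down it reaches from about 0.4 to 0.925 m from the base axis. Payload 12.5 kg.
Tool frame: the origin (TCP) lies midway between the tips of the shut fingers; the grasp point (between the pads) lies 19 mm behind it; z points along the fingers, y is the line along which they close (so a half turn about z gives the same grasp; the last joint's range is limited). The gripper opens to 95 mm and grips with 3 to 60 N. Pads are 20 mm wide; open, the fingers measure 119 mm over their backs; the gripper's body (75 mm by 180 mm) begins 59 mm behind the grasp point.
Start: joints at [1.203, 0.491, 1.559, -0, 1.092, -0.106], TCP at [0.162, 0.604, 0.215] pointing down, gripper open.
Joint ranges: [-3.1, 3.1], [-0.84, 2.19], [0.05, 2.79], [-1.13, 4.28], [0.06, 2.93], [-2.69, 2.69]. Speed limits (rad/s): [2.22, 2.22, 2.79, 3.14, 3.14, 3.14].

## Interface

Orientations are given as a unit quaternion [w, x, y, z].
In Python, from rig import manip gives the robot as it stands.
- The arm moves only by the tool tcp_steps, called after ">>>" as name(argument=value, ...), one argument or row to a line, values as JSON. Schema: {"type":"object","properties":{"moves":{"type":"array","items":{"type":"number"},"minItems":6,"maxItems":48},"finger_gap":{"type":"number"},"clamp_n":{"type":"number"},"only":{"type":"string"},"quiet":{"type":"boolean"},"lines":{"type":"string"}},"required":["moves"],"additionalProperties":false}. moves is one flat list of numbers that holds 1 to 8 rows one after another, with no inner brackets; each row has 6 numbers: dx, dy, dz in m, then a rotation vector rx, ry, rz in rad; each row is the pose to reach, as a shift and turn from the pose commanded when the call began, along the tool's axes at that moment; what a row does not reach only later rows make up. A row lasts 1/8 s, in which the tool goes at most 0.0625 m and 0.188 rad, less where a joint would pass 70% of its speed; a pose out of reach is approached as far as the arm can. finger_gap is the finger opening in m, set as the call begins (left out keeps the last). The fingers move at their own pace and stop on an object; clamp_n is the grip in N (left out, the last holds). Time passes only in rows, so rows that do not move let the fingers close. The tool returns the time, the measured TCP pose, the force, the opening and the grip force at its end. only (a regular expression) keeps the lines of the reply that match it, lines (a string "A,B") keeps lines A to B, and quiet returns only ok. Input that does not fit is refused with a message, and nothing moves.
- manip.sense(): the state, without advancing time (a new reading comes with each control period).
- manip.get_image(name): name is "scene" or "top"; returns the picture (420x560x3 uint8, blue, green, red); there is no depth.
- manip.camera_info(name): a dict with "mtx" (3x3 intrinsics, pixels), "position" and "orientation" of the camera in the world. Camera axes: x right, y down, z forward; pixel columns grow to the right and rows downward; lengths in m; the calibration is good to about 2 mm. A picture is of the moment at which its call begins. camera_info takes no time and is no camera call.
- manip.sign_off(): hands the job in; it is judged then, once.
The state is a dict: "t": time; "joint_pos": joint angles; "qd": joint speeds; "joint_torque": joint torques, N m; "eef_pos": TCP position; "tcp_rot": TCP orientation; "wrist_force": force on the tool from outside, world axes, zero at the start; "ft_torque": the same for the moment, N m; "opening": finger opening in m; "grasp_force": force on a finger pad.
Only numpy, scipy, OpenCV 4.12 (cv2) and the standard library are available. Lean on these libraries where they do the work, as an engineer would, in place of code of your own. Each camera call takes 0.05 s, during which the arm holds its last target. There are 200 camera calls.

## Task

Pack away the model box wagon: set it gently, on its wheels, into the empty foam tray of the wooden case and let go of it. Then lower the lid until it is fully shut, without slamming it, and last turn the catch at the side of the case fully across the lid. Leave the other wagons and the bench clutter as they are.

Things in the scene. Friction and masses are not known exactly. Their poses are not given: they have to be found in the camera images.
- box_wagon: The model to pack: closed box-shaped goods wagon, 140 long (x) x 36 wide (y) x 51 high, 0.1-0.2 kg. Origin under its middle at the foot of the wheels. Flat sides from z = 14 to 48; two bogies below, 32 wide, 30 long, at x = +-45. Starts upright on the cutting mat (2 mm thick) at the robot's right, lying roughly along y; a low flat wagon of the same length stands about 0.18 m away.
- seat (a point): Middle of the floor of the empty foam tray (left or right one), where the wagon's origin belongs; 9 above the case's underside. Axes as the case's. Two foam rails along x, 10 high, 38 apart inside, take the bogies; end blocks 22 high, 152 apart. Wagon may face either way. Beside this line it is 53 to the case's side wall and, on the other side, 90 to the tank wagon.
- tank_wagon: A tank wagon (round barrel) already packed in the other tray of the case; to be left there. Origin at the underside of its tray, in the middle; x along its length. Its top is 55 above that.
- case: Plywood case, 190 (x) x 225 (y) x 64 high, walls and floor 6, fixed on the mat. Origin at the middle of its underside, its x axis points away from the robot, y left. Two foam trays lie side by side, centred at y = +-53.5.
- lid (a joint): Angle of the case's lid: 0 = fully shut, 1.57 = upright (it starts upright or leaning back a little; opens to 1.85). The hinge is stiff: the lid stays at whatever angle it is left (about 0.35 Nm of friction).
- lid_hinge (a point): Middle of the lid's hinge line, on the far (+x) top edge of the case. The hinge line runs along the case's y.
- lid_handle (a point): Middle of the lid's bar handle, parallel to the hinge line, about 110 long, 11 thick, 35 off the lid's outer face; can be pinched from above at any lid angle. With the lid at q, handle = hinge + x(-0.160 cos q + 0.043 sin q) + z(0.160 sin q + 0.043 cos q) in case axes (m). Lid 190 x 225 x 8, 0.25 kg.
- catch (a joint): Angle of the steel turn catch on the case's left (+y) side, about an upright pivot: near 0 = lying alongside the case, open; 1.57 = fully across the lid, at its stop. It grows anticlockwise seen from above and stays where it is left (0.04 Nm of friction).
- catch_pivot (a point): Pivot of the catch, underside of its bar, 74.5 above the case's underside; 20 outside the case's left wall, 30 nearer the robot than the case's middle. The bar is 14 wide and 8 thick and just clears the shut lid (lid top 72.5 above the case's underside).
- catch_knob (a point): Top of the round knob on the catch's bar: 13 in diameter, 16 high above the bar, 45 from the pivot; 24 above the pivot point. At catch angle 0 it lies on the robot's side of the pivot (case -x), at 1.57 it lies over the lid (case -y of the pivot).
- flat_wagon: Bystander: low open flat wagon, 140 x 36 x 32, on the mat; origin below its middle, x along it.
- wheelset: Bystander: loose wheelset, two 18 mm wheels on a 36 mm axle, right of the wagons.
- glue: Bystander: white glue bottle, 44 in diameter, 100 high, beyond the case; origin under it.
- paint_pot: Bystander: small glass pot with a black cap, 40 in diameter, 45 high, far left; origin under it.
- screwdriver: Bystander: screwdriver, 160 long, lying at the right far edge of the mat; origin at its middle.
- rule: Bystander: steel rule 200 x 28 x 3 lying left of the case; origin under its middle.

How it is judged:
By the outcome, as a careful person would: the job done as asked, in the order asked, and still so for the second after the job is handed in, with the robot touching nothing.
It also fails if it takes over 72 s, if anything falls off the work surface, if the arm or the gripper's body presses on something with over 40 N, if the wrist force passes 120 N, or if a joint passes its speed limit or range.

## Working session

There is one attempt and no reset: what is moved stays moved. The work goes in short steps, Python scripts to look and compute and a tool call to move; the robot and the scene stay as the last step left them, time stands still between calls to the robot, and variables do not carry over. Pictures are saved under pics/ and viewed, at most 10 in all, crops included, and the job is handed in when it is done.

```bash
ls; mkdir -p pics; python3 - <<'E'
from rig import manip
import cv2
for n in("scene","top"):
    cv2.imwrite(f"pics/{n}0.png",manip.get_image(n)); print(n,manip.camera_info(n))
print(manip.sense())
E
```

```text
pics
rig.py
scene {'mtx': array([[540.07247241,   0.        , 279.36512825],
       [  0.        , 540.07247241, 199.76074601],
       [  0.        ,   0.        ,   1.        ]]), 'position': array([0.3369622 , 0.69504939, 1.03761454]), 'orientation': array([ 0.05614286, -0.1716457 ,  0.93010669, -0.31982384])}
top {'mtx': array([[440.36189364,   0.        , 282.59107869],
       [  0.        , 440.36189364, 209.66934476],
       [  0.        ,   0.        ,   1.        ]]), 'position': array([ 0.48265511, -0.00291383,  1.15040798]), 'orientation': array([-0.03267762,  0.71493783, -0.69633759,  0.05394463])}
{'t': 0.1, 'joint_pos': array([ 1.20339362e+00,  4.91491288e-01,  1.55937121e+00, -1.40515844e-06,
        1.09170469e+00, -1.05610311e-01]), 'qd': array([ 0.00029594, -0.00161848, -0.00238533, -0.00050503,  0.00059823,
        0.00015443]), 'joint_torque': array([ 2.33250183e-03, -6.13625622e+01, -2.58607990e+01,  6.93391054e-02,
        4.70677461e-02, -2.86940076e-05]), 'eef_pos': array([0.16166729, 0.60351404, 0.21413111]), 'tcp_rot': array([-1.13564246e-04,  1.30522389e-01,  9.91445242e-01, -4.73847675e-04]), 'wrist_force': array([ 0.09895156,  0.13041495, -0.49560219]), 'ft_torque': array([-0.02095414, -0.03678548, -0.0064985 ]), 'grasp_force': 0.0, 'opening': 0.09531321404952442}
```
View pics/top0.png

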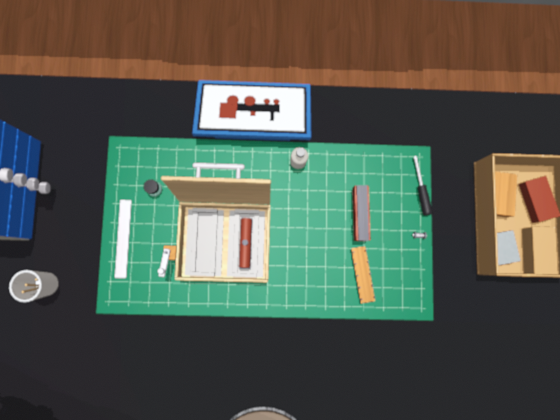

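View pics/scene0.png

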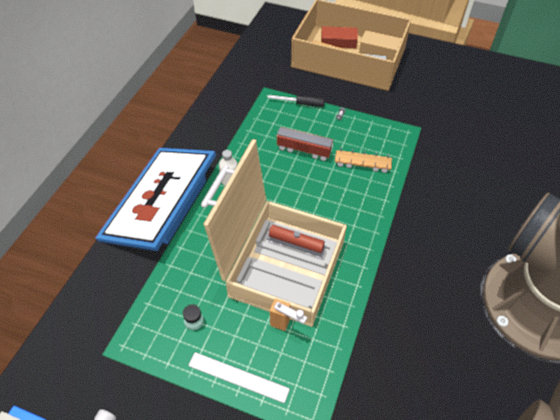

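The top view shows the case at about (223,243) px with the lid leaning back above it. The empty tray is on the left (206,243) and the tank wagon on the right (245,243). The box wagon is at (361,213), the flat wagon at (363,275) and the catch at (165,260). The scene view agrees. Next I'll zoom in for measurements.

```bash
cat > h.py <<'E'
import numpy as np, cv2
from scipy.spatial.transform import Rotation as R
from rig import manip
def cam(n):
    c=manip.camera_info(n); return c["mtx"],np.array(c["position"]),R.from_quat(c["orientation"],scalar_first=True).as_matrix()
def ray(n,px,z):
    K,p,M=cam(n); d=M@np.linalg.solve(K,[px[0],px[1],1.]); return p+d*(z-p[2])/d[2]
def proj(n,X):
    K,p,M=cam(n); u=K@(M.T@(np.array(X)-p)); return u[:2]/u[2]
def tri(a,b):
    A=[];B=[]
    for n,px in(("top",a),("scene",b)):
        K,p,M=cam(n); d=M@np.linalg.solve(K,[px[0],px[1],1.]); d/=np.linalg.norm(d); P=np.eye(3)-np.outer(d,d); A.append(P);B.append(P@p)
    return np.linalg.lstsq(np.vstack(A),np.hstack(B),rcond=None)[0]
E
python3 - <<'E'
from h import *
t=cv2.imread("pics/top0.png"); s=cv2.imread("pics/scene0.png")
a=cv2.resize(t[150:290,145:285],(560,560),interpolation=cv2.INTER_CUBIC)   # x4
b=cv2.resize(t[175:315,340:400],(240,560),interpolation=cv2.INTER_CUBIC)
cv2.imwrite("pics/crop_t.png",np.hstack([a,b]))
cv2.imwrite("pics/crop_s.png",cv2.resize(s[120:320,190:400],(788,750),interpolation=cv2.INTER_CUBIC)[150:])
# wagon: non-green region near it
g=cv2.cvtColor(t,cv2.COLOR_BGR2HSV)
m=((g[...,1]<90)&(g[...,2]>60)).astype(np.uint8)*255
r=np.zeros_like(m); r[178:245,350:375]=m[178:245,350:375]
c=max(cv2.findContours(r,0,2)[0],key=cv2.contourArea)
rc=cv2.minAreaRect(c);print("roof",rc,[ray("top",q,.053).round(4) for q in cv2.boxPoints(rc)])
h=g[...,0].astype(int)
m=(((h<30)|(h>150))|(g[...,1]<60)).astype(np.uint8)*255
r=np.zeros_like(m); r[178:245,348:378]=m[178:245,348:378]; r=cv2.morphologyEx(r,cv2.MORPH_OPEN,np.ones((3,3)))
c=max(cv2.findContours(r,0,2)[0],key=cv2.contourArea)
print("whole",cv2.minAreaRect(c))
for n in [(361,213)]: print(g[205:222:4,350:374].tolist()[1])
E
```

```text
roof ((363.8465270996094, 212.67803955078125), (56.659584045410156, 17.84001350402832), 85.76361083984375) [array([ 0.6863, -0.2115,  0.053 ]), array([ 0.6911, -0.257 ,  0.053 ]), array([ 0.5476, -0.2675,  0.053 ]), array([ 0.5431, -0.2227,  0.053 ])]
whole ((361.1292419433594, 212.5248565673828), (55.37739944458008, 17.192983627319336), 88.36341857910156)
[[77, 120, 172], [77, 136, 133], [73, 114, 92], [17, 92, 64], [4, 162, 104], [5, 143, 168], [5, 115, 195], [179, 57, 166], [129, 16, 161], [120, 17, 170], [123, 16, 171], [123, 17, 170], [123, 17, 168], [120, 15, 167], [120, 15, 165], [120, 15, 165], [129, 16, 164], [175, 42, 177], [4, 93, 191], [22, 61, 146], [75, 104, 174], [78, 122, 182], [78, 129, 178], [78, 133, 176]]
```

View pics/crop_t.png

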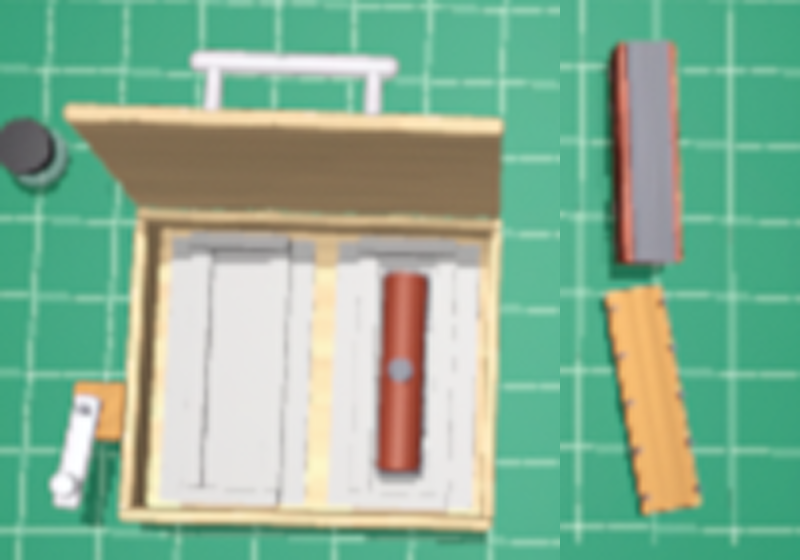

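View pics/crop_s.png

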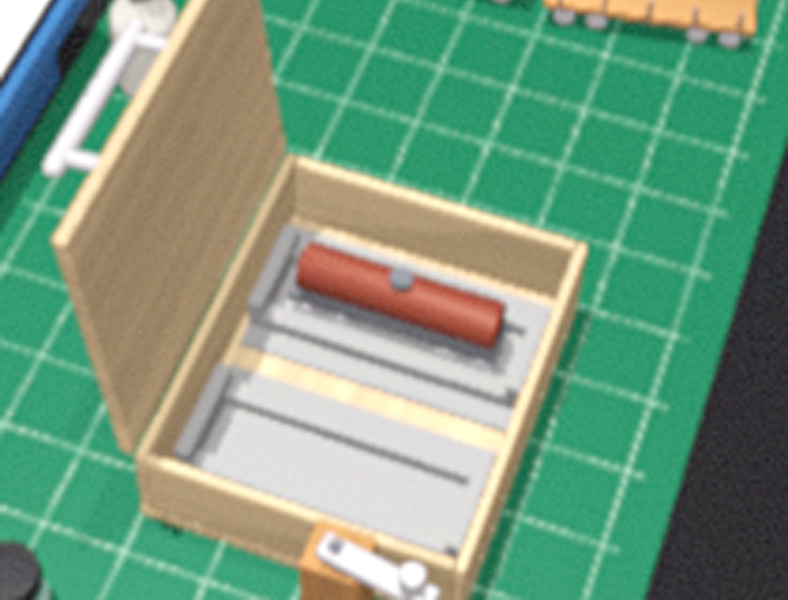

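The crops show the case rim corners in the top image at about (176,202), (269,206), (267,281) and (176,279). The wagon roof runs from (361,186) to (364,240). The catch pivot is near (166,252) and its knob near (161,271). In the scene view the near-right rim corner is at (346,225) and the far-left one at (227,281). I'll fit edges on masks.

```bash
python3 - <<'E'
from h import *
t=cv2.imread("pics/top0.png"); s=cv2.imread("pics/scene0.png")
green=lambda im:(im[...,1].astype(int)-im[...,2])  # G-R : green >0
d=green(t); ds=green(s)
print("nadir",proj("top",[.4827,-.0029,0]))
def cross(p,thr=20):  # subpixel crossing along a 1d profile, green>thr outside -> first drop
    for i in range(len(p)-1):
        if p[i]>thr>=p[i+1]: return i+(p[i]-thr)/(p[i]-p[i+1])
def edge(pts,name,z,img="top"):
    pts=np.array(pts); w=np.array([ray(img,q,z) for q in pts])[:,:2]
    vx,vy,x,y=cv2.fitLine(w.astype(np.float32),cv2.DIST_HUBER,0,.001,.001).ravel()
    print(name,"dir deg",np.degrees(np.arctan2(vy,vx)).round(2),"pt",x.round(4),y.round(4)); return np.array([x,y]),np.array([vx,vy])
L=[(160+c,r) for r in range(212,242,2) if (c:=cross(d[r,160:200]))]
L=[q for q in L if q[0]>170]
Rr=[(300-c,r) for r in range(212,276,2) if (c:=cross(d[r,300:255:-1]))]
N=[(c,300-k) for c in range(182,262,3) if (k:=cross(d[300:265:-1,c]))]
print(L[0],L[-1],Rr[0],Rr[-1],N[0],N[-1])
edge(L,"left",.066); edge(Rr,"right rim",.066); edge(Rr,"right bot",.002); edge(N,"near rim",.066); edge(N,"near bot",.002)
f=lambda c:((c[0]+.5)/4-.5+145,(c[1]+.5)/4-.5+150)
g=lambda c:((c[0]+.5)/3.752-.5+190,(c[1]+150.5)/3.75-.5+120)
for n,z,c in(("nr rim",.066,(490,525)),("nl rim",.066,(123,518)),("fr rim",.066,(500,225)),("fl rim",.066,(138,212)),("pivot",.0845,(84,408)),("knob",.1005,(66,484)),):print(n,f(c),ray("top",f(c),z).round(4))
for n,z,c in(("nr rim",.066,(586,243)),("fr rim",.066,(292,157)),("fl rim",.066,(140,455)),("pivot",.0845,(335,546)),("knob",.1005,(412,575))):print("s",n,g(c),ray("scene",g(c),z).round(4))
print("handle ends",[tri(f(a),g(b)).round(4) for a,b in(((195,60),(57,162)),((392,66),(138,26)))])
print("lid top corners",[tri(f(a),g(b)).round(4) for a,b in(((68,108),(58,240)),)])
# wagon roof: two grey edges and ends
e=t.astype(int); sat=cv2.cvtColor(t,cv2.COLOR_BGR2HSV)[...,1].astype(int)
A=[];B=[]
for r in range(190,238,3):
    i=350+np.where(sat[r,350:380]<40)[0]
    if len(i)>3:A.append((i[0]-.5,r));B.append((i[-1]+.5,r))
edge(A,"roofL",.053);edge(B,"roofR",.053)
E=[(c,170+k) for c in range(359,367) if (k:=cross(d[170:215,c]))];F=[(c,260-k) for c in range(361,369) if (k:=cross(d[250+10:215:-1,c]))]
edge(E,"far end z48",.05);edge(F,"near end z48",.05);edge(F,"near end z14",.016); print(E,F)
E
```

```text
nadir [268.5481875  263.74118787]
(np.float64(177.95652173913044), 212) (np.float64(176.2051282051282), 240) (np.float64(269.8139534883721), 212) (np.float64(268.03076923076924), 274) (182, np.float64(280.32)) (260, np.float64(282.3018867924528))
left dir deg -0.36 pt 0.5686 0.2238
right rim dir deg -0.01 pt 0.5423 -0.0021
right bot dir deg -0.01 pt 0.5458 -0.0021
near rim dir deg 89.87 pt 0.4377 0.1088
near bot dir deg 89.87 pt 0.435 0.1154
nr rim (267.125, 280.875) [ 0.4413 -0.0006  0.066 ]
nl rim (175.375, 279.125) [0.4403 0.221  0.066 ]
fr rim (269.625, 205.875) [ 0.6253 -0.0015  0.066 ]
fl rim (179.125, 202.625) [0.627  0.2219 0.066 ]
pivot (165.625, 251.625) [0.5054 0.2439 0.0845]
knob (161.125, 270.625) [0.4606 0.2481 0.1005]
s nr rim (345.81663113006397, 224.43333333333334) [ 0.4396 -0.0019  0.066 ]
s fr rim (267.4584221748401, 201.5) [0.6242 0.0007 0.066 ]
s fl rim (226.94669509594883, 280.9666666666667) [0.626  0.2209 0.066 ]
s pivot (278.9189765458422, 305.23333333333335) [0.5044 0.2426 0.0845]
s knob (299.4413646055437, 312.9666666666667) [0.4596 0.2514 0.1005]
handle end
[... 214 characters left out ...]
4.73 pt 0.6869 -0.2368
near end z48 dir deg -82.73 pt 0.5467 -0.2421
near end z14 dir deg -82.73 pt 0.5487 -0.2495
[(359, np.float64(185.48148148148147)), (360, np.float64(185.46428571428572)), (361, np.float64(185.46428571428572)), (362, np.float64(185.48275862068965)), (363, np.float64(185.5)), (364, np.float64(185.44444444444446)), (365, np.float64(185.1904761904762)), (366, np.float64(184.94827586206895))] [(361, np.float64(240.5952380952381)), (362, np.float64(240.625)), (363, np.float64(240.7058823529412)), (364, np.float64(240.62857142857143)), (365, np.float64(240.46341463414635)), (366, np.float64(240.22448979591837)), (367, np.float64(240.0)), (368, np.float64(240.05084745762713))]
```

Measurements against the given sizes:

| Item | Result | Check |
|---|---|---|
| Case | origin about (0.535, 0.111), yaw about 0° | rim measures 224 x 187 mm |
| Catch pivot | (0.505, 0.243) | where expected |
| Handle | (0.688, 0.11, 0.223) | lid at q ≈ 1.66 |
| Wagon | centre (0.617, -0.236), axis about +2° from x | length 140 mm |

Next I'll move over the wagon.

>>> tcp_steps(
  moves=[-0.041,-0.0434,0,0,0,-0.0375,-0.082,-0.0868,0,0,0,-0.075,-0.123,-0.130,0,0,0,-0.1125,-0.164,-0.1736,0,0,0,-0.15,-0.205,-0.217,0,0,0,-0.1875,-0.246,-0.260,0,0,0,-0.225,-0.287,-0.304,0,0,0,-0.2625,-0.328,-0.347,0,0,0,-0.30],
)

```text
t: 1.1
eef_pos: [0.3893, 0.1819, 0.2147]
tcp_rot: [0.0, -0.02, 1.0, 0.0]
wrist_force: [0.5, 0.3, 0.0]
opening: 0.095
grasp_force: 0.0
```

```bash
cat >> h.py <<'E'
def togo(x,y,z):
    s=manip.sense(); M=R.from_quat(s["tcp_rot"],scalar_first=True).as_matrix()
    print("t",s["t"],"pos",s["eef_pos"].round(4),"closing deg",np.degrees(np.arctan2(M[1,1],M[0,1])).round(2),"tilt",M[2].round(4),"tool delta",(M.T@(np.array([x,y,z])-s["eef_pos"])).round(4),"F",s["wrist_force"].round(1))
E
python3 - <<'E'
from h import *
togo(.617,-.236,.10)
E
```

```text
t 1.1 pos [0.3893 0.1819 0.2147] closing deg 92.26 tilt [-1.e-04  1.e-04 -1.e+00] tool delta [-0.211  -0.4265  0.1146] F [0.5 0.3 0. ]
```

>>> tcp_steps(
  moves=[-0.0264,-0.0533,0.013,0,0,0,-0.0527,-0.1066,0.026,0,0,0,-0.079,-0.16,0.04,0,0,0,-0.1055,-0.213,0.053,0,0,0,-0.132,-0.2666,0.066,0,0,0,-0.158,-0.32,0.08,0,0,0,-0.1846,-0.373,0.09,0,0,0,-0.211,-0.4265,0.10,0,0,0],
)

```text
t: 2.1
eef_pos: [0.6165, -0.2363, 0.1139]
tcp_rot: [-0.0, -0.019, 1.0, 0.0]
wrist_force: [0.6, -0.2, 0.6]
opening: 0.0952
grasp_force: 0.0
```

```bash
python3 - <<'E'
from h import *
togo(.617,-.236,.021)
t=manip.get_image("top");s=manip.get_image("scene")
cv2.imwrite("pics/g1.png",np.hstack([cv2.resize(t[150:310,300:440],(490,560)),cv2.resize(s[60:220,240:320],(280,560))]))
E
```

```text
t 2.1 pos [ 0.6165 -0.2363  0.1139] closing deg 92.18 tilt [ 5.e-04  4.e-04 -1.e+00] tool delta [-0.0006  0.0002  0.0929] F [ 0.6 -0.2  0.6]
```

View pics/g1.png

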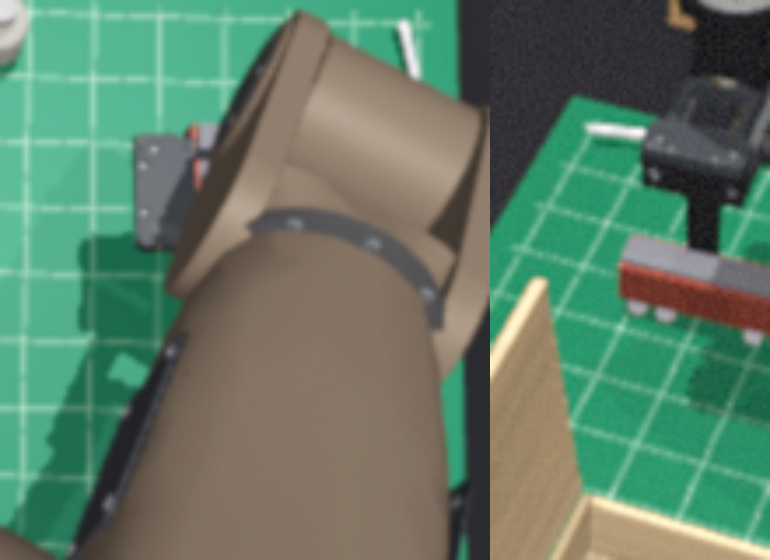

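The gripper hangs over the wagon; the arm hides it in the top view, and the scene crop shows the finger near its middle. Descending and closing.

>>> tcp_steps(
  moves=[-0.0005,0,0.04,0,0,0,-0.0005,0,0.07,0,0,0,-0.0005,0,0.087,0,0,0,-0.0005,0,0.093,0,0,0,-0.0005,0,0.093,0,0,0],
)

```text
t: 2.82
eef_pos: [0.6166, -0.2344, 0.0221]
tcp_rot: [0.0, -0.019, 1.0, -0.0]
wrist_force: [-0.0, -0.3, 0.3]
opening: 0.0948
grasp_force: 0.0
```

>>> tcp_steps(
  moves=[0,0,0,0,0,0,0,0,0,0,0,0,0,0,0,0,0,0,0,0,0,0,0,0,0,0,0,0,0,0,0,0,0,0,0,0],
  finger_gap=0.03,
  clamp_n=12,
)

```text
t: 3.58
eef_pos: [0.6164, -0.2344, 0.0216]
tcp_rot: [-0.0, -0.019, 1.0, 0.0]
wrist_force: [-0.3, -1.1, -0.5]
opening: 0.0403
grasp_force: 0.0
```

>>> tcp_steps(
  moves=[0,0,0,0,0,0,0,0,0,0,0,0],
  finger_gap=0.03,
  clamp_n=12,
)

```text
t: 3.82
eef_pos: [0.6164, -0.2345, 0.0216]
tcp_rot: [0.0, -0.019, 1.0, 0.0]
wrist_force: [0.6, -0.4, -0.3]
opening: 0.0357
grasp_force: 12.0
```

>>> tcp_steps(
  moves=[0,0,-0.01,0,0,0,0,0,-0.04,0,0,0,0,0,-0.08,0,0,0,0,0,-0.11,0,0,0,0,0,-0.11,0,0,0],
)

```text
t: 4.45
eef_pos: [0.6172, -0.2348, 0.1343]
tcp_rot: [0.002, -0.019, 1.0, -0.001]
wrist_force: [0.1, 0.1, -1.0]
opening: 0.0357
grasp_force: 12.0
```

```bash
python3 - <<'E'
from h import *
togo(.535,.164,.13)
t=manip.get_image("top");s=manip.get_image("scene")
cv2.imwrite("pics/g2.png",cv2.resize(s[60:220,220:400],(675,600)))
E
```

```text
t 4.45 pos [ 0.6172 -0.2348  0.1343] closing deg 92.19 tilt [-0.004 -0.002 -1.   ] tool delta [0.067  0.4017 0.0033] F [ 0.1  0.1 -1. ]
```

View pics/g2.png

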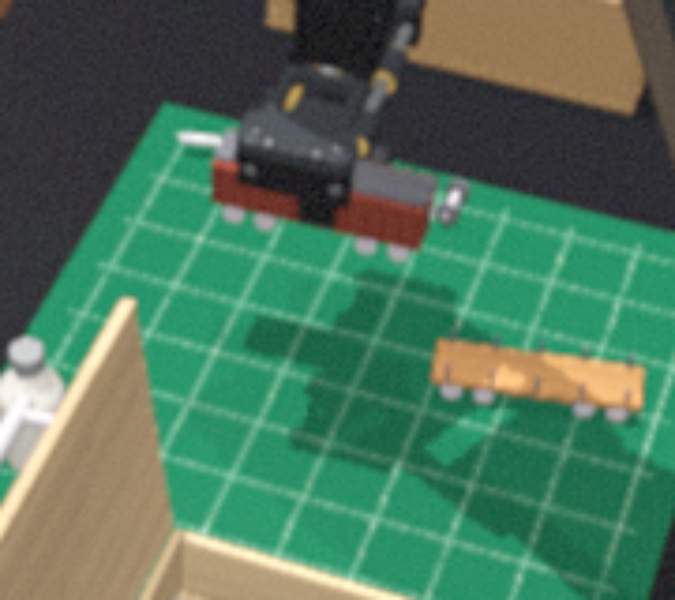

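The wagon is held level with the pads about mid-length: wagon ends at crop x 213 and 422, finger at 318. I'll shift x first to stay clear of the lid, then cross to the tray.

>>> tcp_steps(
  moves=[0.03,0.03,0,0,0,0.01,0.055,0.08,0,0,0,0.02,0.067,0.14,0,0,0,0.03,0.067,0.2,0,0,0,0.042,0.067,0.26,0,0,0,0.042,0.067,0.32,0,0,0,0.042,0.067,0.37,0,0,0,0.042,0.067,0.402,0,0,0,0.042],
)

```text
t: 5.55
eef_pos: [0.533, 0.1668, 0.1302]
tcp_rot: [-0.001, 0.001, 1.0, -0.0]
wrist_force: [-0.1, -0.3, -1.0]
opening: 0.036
grasp_force: 12.0
```

>>> tcp_steps(
  moves=[0,0,0,0,0,0,0,0,0,0,0,0],
)

```text
t: 5.8
eef_pos: [0.5337, 0.1642, 0.1307]
tcp_rot: [-0.001, 0.002, 1.0, -0.0]
wrist_force: [-0.9, -0.3, -1.7]
opening: 0.0359
grasp_force: 12.0
```

```bash
python3 - <<'E'
from h import *
togo(.535,.164,.031)
t=manip.get_image("top");s=manip.get_image("scene")
cv2.imwrite("pics/g3.png",np.hstack([cv2.resize(s[160:340,190:350],(533,600)),cv2.resize(t[180:300,165:215],(250,600))]))
E
```

```text
t 5.8 pos [0.5337 0.1642 0.1307] closing deg 89.79 tilt [ 1.7e-03 -4.0e-04 -1.0e+00] tool delta [-0.0015 -0.0002  0.0997] F [-0.9 -0.3 -1.7]
```

View pics/g3.png

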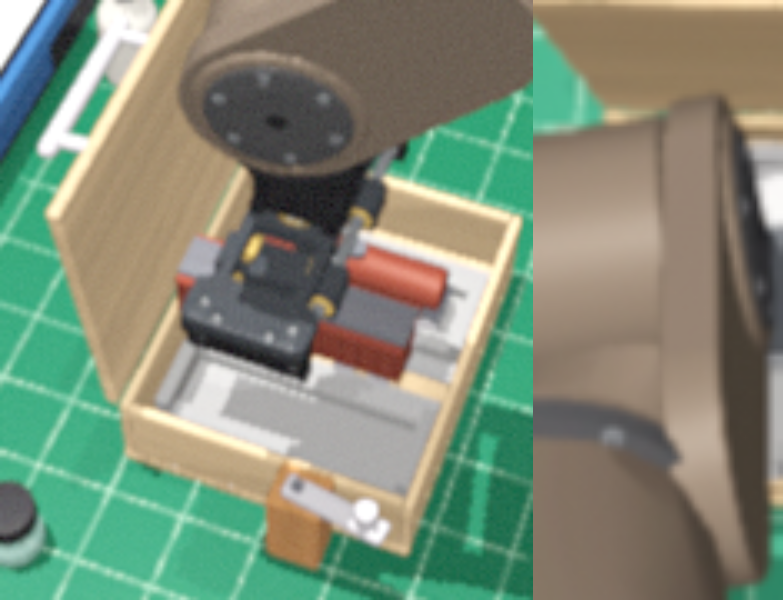

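Wagon is held over the tray, parallel to it and at the intended (0.534, 0.164). I'll cross-check the tray centreline using the first top image.

```bash
python3 - <<'E'
from h import *
t=cv2.imread("pics/top0.png")
for r in (225,240,255,265):
    p=t[r-4:r+5,180:232].astype(int).mean(0); print(r,p.sum(1).round().astype(int).tolist())
for px in ((195,245),(200,245),(205,245),(210,245),(215,245)): print(px,[ray("top",px,z)[1].round(4) for z in(.011,.021)])
for y in(.145,.164,.183): print([proj("top",[.535,y,z]).round(1) for z in (.011,.021)])
E
```

```text
225 [499, 314, 270, 309, 486, 636, 668, 673, 682, 686, 686, 686, 686, 687, 689, 690, 663, 576, 654, 690, 691, 691, 691, 692, 692, 693, 693, 693, 694, 694, 695, 695, 695, 696, 698, 690, 654, 636, 680, 698, 699, 699, 693, 668, 664, 667, 667, 668, 680, 698, 702, 702]
240 [337, 265, 273, 455, 642, 678, 682, 684, 684, 685, 685, 686, 686, 687, 689, 667, 588, 627, 679, 690, 690, 690, 690, 691, 691, 691, 692, 692, 693, 693, 693, 694, 694, 695, 696, 675, 613, 668, 696, 697, 698, 685, 646, 661, 672, 673, 673, 680, 694, 700, 700, 701]
255 [263, 259, 431, 628, 678, 685, 685, 682, 683, 684, 683, 681, 684, 687, 674, 602, 562, 656, 688, 688, 688, 688, 688, 688, 689, 690, 690, 690, 691, 691, 691, 692, 692, 694, 672, 608, 663, 692, 694, 695, 690, 675, 675, 676, 676, 676, 677, 682, 694, 697, 698, 698]
265 [251, 336, 533, 665, 689, 683, 680, 680, 681, 681, 680, 682, 683, 685, 657, 571, 648, 684, 685, 685, 685, 686, 686, 687, 687, 688, 687, 688, 688, 688, 686, 688, 690, 689, 663, 616, 666, 691, 692, 693, 682, 653, 677, 691, 691, 690, 692, 693, 694, 694, 695, 691]
(195, 245) [np.float64(0.1871), np.float64(0.1854)]
(200, 245) [np.float64(0.1743), np.float64(0.1728)]
(205, 245) [np.float64(0.1615), np.float64(0.1601)]
(210, 245) [np.float64(0.1488), np.float64(0.1474)]
(215, 245) [np.float64(0.136), np.float64(0.1348)]
[array([211.6, 241.8]), array([211.1, 241.7])]
[array([204.2, 241.7]), array([203.6, 241.5])]
[array([196.8, 241.5]), array([196.1, 241.3])]
```

The left rail's inner wall is at px 196.2, against a predicted 196.1–196.8, so the seat line y = 0.164 is confirmed. Lowering.

>>> tcp_steps(
  moves=[-0.0013,0,0.035,0,0,0,-0.0013,0,0.065,0,0,0,-0.0013,0,0.08,0,0,0,-0.0013,0,0.089,0,0,0,-0.0013,0,0.093,0,0,0,-0.0013,0,0.096,0,0,0,-0.0013,0,0.096,0,0,0],
)

```text
t: 6.78
eef_pos: [0.5356, 0.1648, 0.036]
tcp_rot: [0.0, 0.002, 1.0, 0.0]
wrist_force: [-0.4, 0.3, -1.7]
opening: 0.0357
grasp_force: 12.0
```

>>> tcp_steps(
  moves=[0,0,0.001,0,0,0,0,0,0.002,0,0,0,0,0,0.003,0,0,0,0,0,0.003,0,0,0],
)

```text
t: 7.28
eef_pos: [0.5354, 0.1647, 0.0326]
tcp_rot: [-0.0, 0.002, 1.0, 0.0]
wrist_force: [0.1, -0.0, -0.8]
opening: 0.0362
grasp_force: 12.0
```

>>> tcp_steps(
  moves=[0,0,0.001,0,0,0,0,0,0.0015,0,0,0,0,0,0.002,0,0,0,0,0,0.002,0,0,0],
)

```text
t: 7.78
eef_pos: [0.5354, 0.1647, 0.0306]
tcp_rot: [0.0, 0.002, 1.0, 0.0]
wrist_force: [-0.6, 0.7, -1.0]
opening: 0.0363
grasp_force: 12.0
```

```bash
python3 -c "
from h import *
togo(.535,.164,.0305)"
```

```text
t 7.775 pos [0.5354 0.1647 0.0306] closing deg 89.78 tilt [-1.e-04  1.e-04 -1.e+00] tool delta [ 0.0004 -0.0007  0.0001] F [-0.6  0.7 -1. ]
```

>>> tcp_steps(
  moves=[0,0,0.0005,0,0,0,0,0,0.001,0,0,0,0,0,0.001,0,0,0],
)

```text
t: 8.15
eef_pos: [0.5354, 0.1647, 0.0305]
tcp_rot: [0.0, 0.002, 1.0, 0.0]
wrist_force: [-2.9, -1.5, 10.7]
opening: 0.0357
grasp_force: 12.0
```

```bash
python3 -c "
from h import *
togo(.535,.164,.0305)"
```

```text
t 8.15 pos [0.5354 0.1647 0.0305] closing deg 89.78 tilt [-6.e-04  2.e-04 -1.e+00] tool delta [ 0.0004 -0.0007  0.    ] F [-2.9 -1.5 10.7]
```

>>> tcp_steps(
  moves=[0,0,0.0005,0,0,0,0,0,0.0005,0,0,0],
)

```text
t: 8.4
eef_pos: [0.5356, 0.1647, 0.0304]
tcp_rot: [0.001, 0.002, 1.0, 0.0]
wrist_force: [-4.4, -1.7, 14.0]
opening: 0.0357
grasp_force: 12.0
```

Contact came at the expected height. I'll ease off and release with a limited opening, since the wall is close.

>>> tcp_steps(
  moves=[0,0,-0.0013,0,0,0,0,0,-0.0013,0,0,0],
)

```text
t: 8.65
eef_pos: [0.5354, 0.1647, 0.0304]
tcp_rot: [0.0, 0.002, 1.0, 0.0]
wrist_force: [0.1, -0.3, -1.9]
opening: 0.0359
grasp_force: 12.0
```

>>> tcp_steps(
  moves=[0,0,0,0,0,0,0,0,0,0,0,0,0,0,0,0,0,0],
  finger_gap=0.054,
)

```text
t: 9.02
eef_pos: [0.5354, 0.1647, 0.0304]
tcp_rot: [-0.0, 0.002, 1.0, 0.0]
wrist_force: [1.0, -0.2, 0.0]
opening: 0.0533
grasp_force: 0.0
```

>>> tcp_steps(
  moves=[0,0,-0.01,0,0,0,0,0,-0.04,0,0,0,0,0,-0.1,0,0,0,0,0,-0.16,0,0,0,0.06,0,-0.19,0,0,0,0.12,0,-0.22,0,0,0,0.15,0,-0.24,0,0,0,0.15,0,-0.24,0,0,0],
)

```text
t: 10.02
eef_pos: [0.384, 0.1654, 0.2728]
tcp_rot: [0.002, 0.001, 1.0, 0.001]
wrist_force: [0.6, -0.1, -0.6]
opening: 0.0541
grasp_force: 0.0
```

```bash
python3 - <<'E'
from h import *
togo(.688,.11,.28)
t=manip.get_image("top");s=manip.get_image("scene")
cv2.imwrite("pics/t5.png",t);cv2.imwrite("pics/s5.png",s)
cv2.imwrite("pics/g5.png",np.hstack([cv2.resize(s[120:340,190:370],(450,550)),cv2.resize(t[150:290,155:245],(353,550))])[:, :800])
E
```

```text
t 10.025 pos [0.384  0.1654 0.2728] closing deg 89.84 tilt [-0.0041  0.0012 -1.    ] tool delta [-0.3042 -0.0546 -0.006 ] F [ 0.6 -0.1 -0.6]
```

View pics/g5.png

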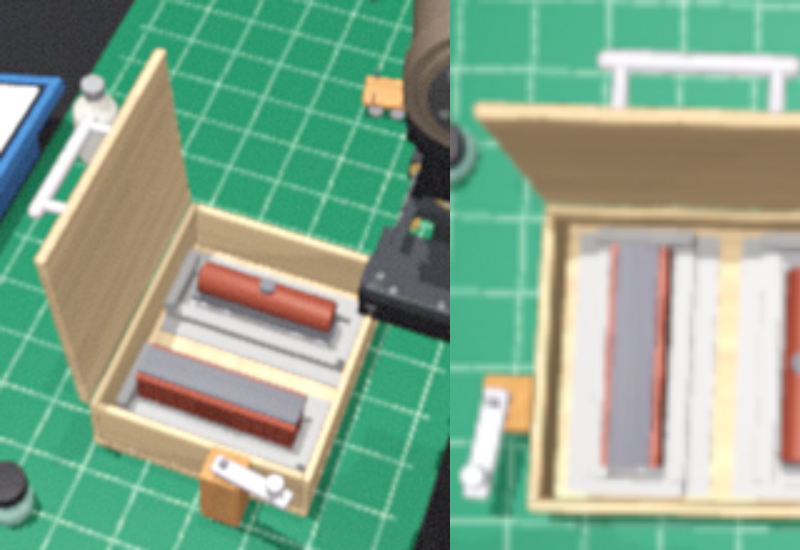

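The wagon sits on its wheels between the rails: roof in the right crop from x 610 to 668, within the end blocks. Next, go over the lid handle and turn 90°.

>>> tcp_steps(
  moves=[-0.01,-0.007,-0.03,0,0,0.185,-0.03,-0.014,-0.05,0,0,0.37,-0.07,-0.021,-0.055,0,0,0.555,-0.12,-0.028,-0.055,0,0,0.74,-0.17,-0.035,-0.055,0,0,0.925,-0.22,-0.042,-0.055,0,0,1.11,-0.265,-0.05,-0.055,0,0,1.295,-0.304,-0.055,-0.055,0,0,1.48],
  finger_gap=0.03,
)

```text
t: 11.12
eef_pos: [0.6917, 0.1081, 0.3231]
tcp_rot: [-0.001, 0.678, 0.735, -0.001]
wrist_force: [-0.5, 0.5, 0.6]
opening: 0.0298
grasp_force: 0.0
```

>>> tcp_steps(
  moves=[0,0,0,0,0,0.0875,0,0,0,0,0,0.0875],
)

```text
t: 11.38
eef_pos: [0.6901, 0.1085, 0.3232]
tcp_rot: [-0.001, 0.707, 0.707, -0.001]
wrist_force: [-0.4, -0.6, 1.1]
opening: 0.0297
grasp_force: 0.0
```

```bash
python3 - <<'E'
from h import *
togo(.688,.11,.2035)
s=manip.get_image("scene"); t=manip.get_image("top"); cv2.imwrite("pics/g6.png",cv2.resize(s[60:300,160:340],(450,600)))
cv2.imwrite("pics/t6.png",t)
E
```

```text
t 11.375 pos [0.6901 0.1085 0.3232] closing deg -0.03 tilt [-1.0e-04 -2.6e-03 -1.0e+00] tool delta [ 0.0015 -0.0018  0.1197] F [-0.4 -0.6  1.1]
```

View pics/g6.png

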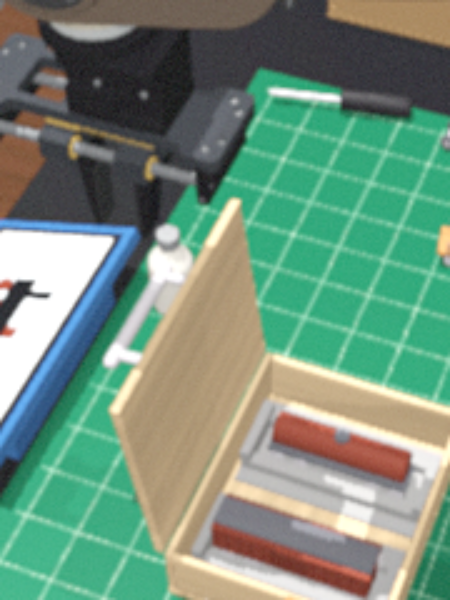

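The gripper is above and behind the lid. I'll pin down the handle's x from the top view with a mask.

```bash
python3 - <<'E'
from h import *
t=cv2.imread("pics/t5.png"); hs=cv2.cvtColor(t,cv2.COLOR_BGR2HSV)
m=((hs[...,1]<60)&(hs[...,2]>170)); w=m[158:173,190:250]
c=[(190+x,158+np.mean(np.where(w[:,x])[0])) for x in range(6,48,2) if x not in(8,10,36,38) and 2<=w[:,x].sum()<=6]
print(len(c),c[0],c[-1])
for z in(.2195,.2225,.2255): print(z,[ray("top",c[i],z)[:2].round(4) for i in(0,len(c)//2,-1)])
q=np.linspace(1.5,1.85,8); print(np.c_[q,.63-.16*np.cos(q)+.043*np.sin(q),.0665+.16*np.sin(q)+.043*np.cos(q)].round(4))
E
```

```text
9 (206, np.float64(165.5)) (222, np.float64(165.5))
0.2195 [array([0.6885, 0.1371]), array([0.6891, 0.12  ]), array([0.6896, 0.1029])]
0.2225 [array([0.6879, 0.1367]), array([0.6884, 0.1196]), array([0.6889, 0.1026])]
0.2255 [array([0.6872, 0.1362]), array([0.6877, 0.1192]), array([0.6883, 0.1022])]
[[1.5    0.6616 0.2291]
 [1.55   0.6697 0.2274]
 [1.6    0.6777 0.2252]
 [1.65   0.6855 0.2226]
 [1.7    0.6933 0.2196]
 [1.75   0.7008 0.2163]
 [1.8    0.7082 0.2125]
 [1.85   0.7154 0.2085]]
```

Handle at x = 0.688, z = 0.222, so q ≈ 1.665. Descending and pinching.

>>> tcp_steps(
  moves=[0.0015,-0.0018,0.03,0,0,0,0.0015,-0.0018,0.06,0,0,0,0.0015,-0.0018,0.09,0,0,0,0.0015,-0.0018,0.112,0,0,0,0.0015,-0.0018,0.12,0,0,0,0.0015,-0.0018,0.12,0,0,0],
)

```text
t: 12.22
eef_pos: [0.6874, 0.1107, 0.2056]
tcp_rot: [-0.0, 0.707, 0.707, 0.0]
wrist_force: [-1.1, 0.1, -0.1]
opening: 0.0299
grasp_force: 0.0
```

>>> tcp_steps(
  moves=[0,0,0,0,0,0,0,0,0,0,0,0,0,0,0,0,0,0,0,0,0,0,0,0],
  finger_gap=0.005,
  clamp_n=15,
)

```text
t: 12.72
eef_pos: [0.688, 0.1106, 0.2064]
tcp_rot: [0.001, 0.707, 0.707, 0.001]
wrist_force: [2.7, 0.5, 6.2]
opening: 0.0103
grasp_force: 15.0
```

```bash
python3 - <<'E'
from h import *
f=lambda q:np.array([-.16*np.cos(q)+.043*np.sin(q),.16*np.sin(q)+.043*np.cos(q)])
q=np.r_[np.linspace(1.665,.3,12),.24,.18,.12,.08,.04,0]
d=np.array([f(a)-f(1.665) for a in q]); print(np.c_[q,d[:,0],-d[:,1]].round(4))
print(np.diff(d,axis=0)[:12:5].round(4))
E
```

```text
[[ 1.665   0.     -0.    ]
 [ 1.5409 -0.0197 -0.006 ]
 [ 1.4168 -0.0399 -0.0095]
 [ 1.2927 -0.0604 -0.0104]
 [ 1.1686 -0.0809 -0.0088]
 [ 1.0445 -0.101  -0.0047]
 [ 0.9205 -0.1205  0.0019]
 [ 0.7964 -0.139   0.0108]
 [ 0.6723 -0.1563  0.022 ]
 [ 0.5482 -0.172   0.0352]
 [ 0.4241 -0.186   0.0502]
 [ 0.3    -0.198   0.0669]
 [ 0.24   -0.2031  0.0754]
 [ 0.18   -0.2076  0.0843]
 [ 0.12   -0.2116  0.0934]
 [ 0.08   -0.2139  0.0996]
 [ 0.04   -0.216   0.1059]
 [ 0.     -0.2179  0.1122]]
[[-0.0197  0.006 ]
 [-0.0195 -0.0066]
 [-0.012  -0.0167]]
```

>>> tcp_steps(
  moves=[0,-0.008,-0.003,0,0,0,0,-0.0197,-0.006,0,0,0,0,-0.0399,-0.0095,0,0,0,0,-0.0604,-0.0104,0,0,0],
)

```text
t: 13.22
eef_pos: [0.6262, 0.1108, 0.2161]
tcp_rot: [0.0, 0.707, 0.707, 0.0]
wrist_force: [2.5, 2.1, 0.3]
opening: 0.0106
grasp_force: 15.0
```

```bash
python3 -c "
from h import *
togo(.688,.11,.2064)"
```

```text
t 13.225 pos [0.6262 0.1108 0.2161] closing deg -0.03 tilt [ 4.e-04  6.e-04 -1.e+00] tool delta [-0.0008  0.0617  0.0098] F [2.5 2.1 0.3]
```

>>> tcp_steps(
  moves=[0,-0.0205,0.0016,0,0,0,0,-0.0406,0.0057,0,0,0,0,-0.0601,0.0123,0,0,0,0,-0.0786,0.0212,0,0,0,0,-0.0959,0.0324,0,0,0,0,-0.1116,0.0456,0,0,0,0,-0.1256,0.0606,0,0,0,0,-0.1376,0.0773,0,0,0],
)

```text
t: 14.22
eef_pos: [0.4888, 0.1109, 0.1383]
tcp_rot: [0.0, 0.707, 0.707, 0.001]
wrist_force: [9.5, 2.5, -3.2]
opening: 0.0106
grasp_force: 15.0
```

```bash
python3 -c "
from h import *
togo(.688,.11,.2064)"
```

```text
t 14.225 pos [0.4888 0.1109 0.1383] closing deg -0.03 tilt [ 5.e-04  1.e-03 -1.e+00] tool delta [-0.0008  0.1992 -0.0679] F [ 9.5  2.5 -3.2]
```

>>> tcp_steps(
  moves=[0,-0.0045,0.0085,0,0,0,0,-0.0088,0.0174,0,0,0,0,-0.0126,0.0265,0,0,0,0,-0.0148,0.0327,0,0,0,0,-0.016,0.036,0,0,0,0,-0.017,0.039,0,0,0,0,-0.018,0.042,0,0,0,0,-0.018,0.042,0,0,0],
)

```text
t: 15.22
eef_pos: [0.471, 0.1108, 0.096]
tcp_rot: [-0.0, 0.707, 0.707, -0.0]
wrist_force: [-0.5, 4.6, -3.0]
opening: 0.0105
grasp_force: 15.0
```

```bash
python3 -c "
from h import *
togo(.47,.11,.0935)"
```

```text
t 15.225 pos [0.471  0.1108 0.096 ] closing deg -0.03 tilt [ 2.e-04 -1.e-03 -1.e+00] tool delta [-0.0008 -0.001   0.0025] F [-0.5  4.6 -3. ]
```

>>> tcp_steps(
  moves=[0,-0.0003,0.001,0,0,0,0,-0.0006,0.002,0,0,0,0,-0.0009,0.003,0,0,0,0,-0.001,0.0035,0,0,0,0,-0.001,0.0035,0,0,0],
)

```text
t: 15.85
eef_pos: [0.4705, 0.1109, 0.0938]
tcp_rot: [0.0, 0.707, 0.707, 0.0]
wrist_force: [-3.1, 4.3, 14.3]
opening: 0.0107
grasp_force: 15.0
```

```bash
python3 -c "
from h import *
togo(.47,.11,.0935)"
```

```text
t 15.85 pos [0.4705 0.1109 0.0938] closing deg -0.03 tilt [ 3.e-04  9.e-04 -1.e+00] tool delta [-0.0009 -0.0005  0.0003] F [-3.1  4.3 14.3]
```

The lid touched down at the expected handle height. A brief gentle press, then release and rise clear.

>>> tcp_steps(
  moves=[0,0,0.0006,0,0,0,0,0,0.0006,0,0,0,0,0,-0.0015,0,0,0],
)

```text
t: 16.23
eef_pos: [0.4707, 0.1107, 0.0946]
tcp_rot: [0.0, 0.707, 0.707, 0.0]
wrist_force: [3.8, 2.7, -5.6]
opening: 0.0108
grasp_force: 15.0
```

>>> tcp_steps(
  moves=[0,0,0,0,0,0,0,0,0,0,0,0,0,0,0,0,0,0],
  finger_gap=0.032,
)

```text
t: 16.6
eef_pos: [0.4703, 0.1106, 0.0944]
tcp_rot: [-0.0, 0.707, 0.707, -0.0]
wrist_force: [0.2, -1.0, 0.1]
opening: 0.031
grasp_force: 0.0
```

>>> tcp_steps(
  moves=[0,0,-0.03,0,0,0,0,0,-0.07,0,0,0,-0.04,-0.03,-0.12,0,0,0,-0.09,-0.05,-0.14,0,0,0,-0.14,-0.05,-0.14,0,0,0,-0.2,-0.05,-0.14,0,0,0,-0.2,-0.05,-0.14,0,0,0],
)

```text
t: 17.48
eef_pos: [0.4201, -0.0925, 0.2345]
tcp_rot: [0.0, 0.709, 0.705, -0.0]
wrist_force: [0.4, -0.0, 0.3]
opening: 0.0318
grasp_force: 0.0
```

```bash
python3 - <<'E'
from h import *
togo(.46,.25,.088)
t=manip.get_image("top");s=manip.get_image("scene")
cv2.imwrite("pics/t7.png",t);cv2.imwrite("pics/s7.png",s)
cv2.imwrite("pics/g7.png",np.hstack([cv2.resize(s[160:340,190:360],(453,480)),cv2.resize(t[190:290,150:222],(346,480))])[:, :800])
E
```

```text
t 17.475 pos [ 0.4201 -0.0925  0.2345] closing deg -0.33 tilt [-4.e-04  1.e-04 -1.e+00] tool delta [0.3428 0.0379 0.1463] F [ 0.4 -0.   0.3]
```

View pics/g7.png

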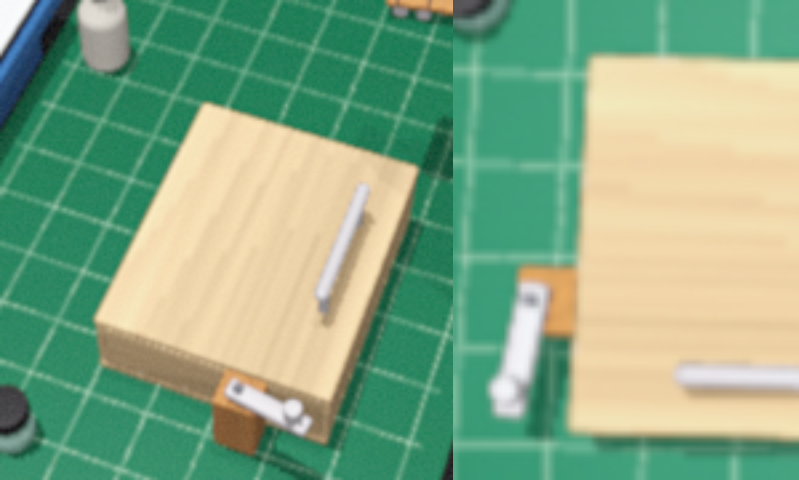

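The lid looks flat and shut. The catch pivot is at about (166,252) and the knob at (161,271) in the top view. My relief move pulled up slightly, so I'll press the lid's front edge lightly with closed fingers to be sure.

```bash
python3 - <<'E'
from h import *
print("knob tri",tri((160.8,271.0),(299.7,313.3)).round(4))
E
```

```text
knob tri [0.4595 0.2498 0.0963]
```

>>> tcp_steps(
  moves=[0.05,0.02,0.03,0,0,0,0.1,0.038,0.07,0,0,0,0.1225,0.039,0.11,0,0,0,0.1225,0.039,0.135,0,0,0,0.1225,0.039,0.147,0,0,0,0.1225,0.039,0.153,0,0,0,0.1225,0.039,0.156,0,0,0,0.1225,0.039,0.156,0,0,0],
  finger_gap=0,
  clamp_n=10,
)

```text
t: 18.58
eef_pos: [0.4596, 0.0331, 0.079]
tcp_rot: [0.0, 0.707, 0.707, 0.0]
wrist_force: [0.2, 0.4, -0.0]
opening: 0.0007
grasp_force: 0.0
```

>>> tcp_steps(
  moves=[0,0,0.0015,0,0,0,0,0,0.003,0,0,0,0,0,0.004,0,0,0,0,0,0.004,0,0,0],
)

```text
t: 19.08
eef_pos: [0.4594, 0.0331, 0.0747]
tcp_rot: [0.0, 0.707, 0.707, 0.0]
wrist_force: [-1.9, -0.6, 4.8]
opening: 0.0008
grasp_force: 2.2
```

>>> tcp_steps(
  moves=[0,0,0.001,0,0,0,0,0,0.0015,0,0,0,0,0,0.0015,0,0,0],
)

```text
t: 19.45
eef_pos: [0.4595, 0.0331, 0.0744]
tcp_rot: [0.001, 0.707, 0.707, 0.0]
wrist_force: [-6.7, -1.2, 27.2]
opening: 0.0006
grasp_force: 13.7
```

The lid top is firm at 0.0744, against the expected 0.0745, so it is shut. Moving over the knob.

>>> tcp_steps(
  moves=[0,0,-0.035,0,0,0,0.01,0,-0.08,0,0,0,0.06,0,-0.08,0,0,0,0.11,0,-0.08,0,0,0,0.16,0,-0.08,0,0,0,0.2,0,-0.08,0,0,0,0.217,0,-0.06,0,0,0,0.217,0,-0.05,0,0,0],
  finger_gap=0.04,
)

```text
t: 20.45
eef_pos: [0.4589, 0.2509, 0.1221]
tcp_rot: [-0.0, 0.707, 0.708, -0.0]
wrist_force: [-0.2, -0.2, 0.3]
opening: 0.0398
grasp_force: 0.0
```

```bash
python3 - <<'E'
from h import *
togo(.4595,.2502,.0885)
s=manip.get_image("scene"); cv2.imwrite("pics/g8.png",cv2.resize(s[240:360,240:360],(600,600)))
E
```

```text
t 20.45 pos [0.4589 0.2509 0.1221] closing deg 0.08 tilt [-3.e-04 -1.e-03 -1.e+00] tool delta [-0.0007  0.0007  0.0336] F [-0.2 -0.2  0.3]
```

View pics/g8.png

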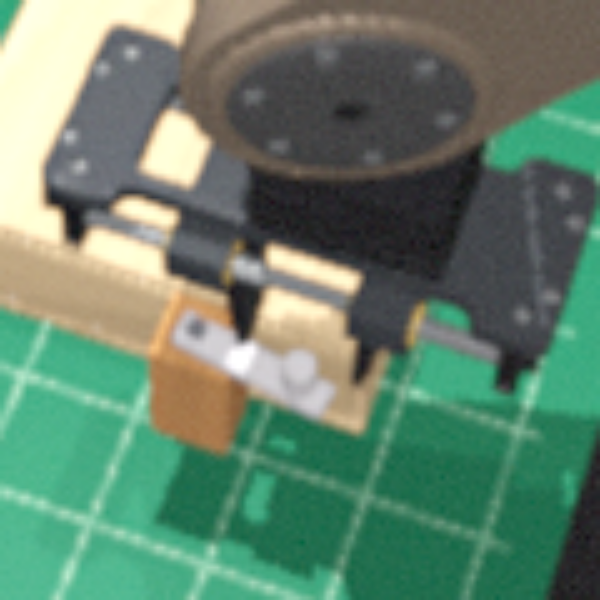

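The fingers straddle the knob, which is near (298,368) in the crop. That was my 11th view, one over the limit of 10, so I'll use numeric checks only from here. Descend and pinch.

>>> tcp_steps(
  moves=[-0.0007,0.0007,0.018,0,0,0,-0.0007,0.0007,0.028,0,0,0,-0.0007,0.0007,0.0325,0,0,0,-0.0007,0.0007,0.0325,0,0,0],
)

```text
t: 21.0
eef_pos: [0.4603, 0.2492, 0.0906]
tcp_rot: [-0.0, 0.707, 0.707, -0.0]
wrist_force: [0.3, -0.3, 0.2]
opening: 0.0396
grasp_force: 0.0
```

>>> tcp_steps(
  moves=[0,0,0,0,0,0,0,0,0,0,0,0,0,0,0,0,0,0,0,0,0,0,0,0],
  finger_gap=0.006,
  clamp_n=12,
)

```text
t: 21.5
eef_pos: [0.4613, 0.2497, 0.0908]
tcp_rot: [0.001, 0.707, 0.707, 0.001]
wrist_force: [5.1, -0.7, -1.9]
opening: 0.0125
grasp_force: 12.0
```

```bash
python3 - <<'E'
from h import *
p=np.array([.505,.243]); s=manip.sense()["eef_pos"]; k=s[:2]
a0=np.arctan2(-(k-p)[1],-(k-p)[0]); print(s,np.linalg.norm(k-p),"catch",-(-a0) if 0 else np.arctan2(-(k[1]-p[1]),-(k[0]-p[0])))
for a in np.r_[np.linspace(a0,1.57,11),1.65]: w=p-.045*np.array([np.cos(a),np.sin(a)])-(p-.045*np.array([np.cos(a0),np.sin(a0)])); print(a.round(3),"tool dx",w[1].round(4),"dy",w[0].round(4))
E
```

```text
[0.46131294 0.24972722 0.09083202] 0.044201980207029576 catch -0.1527865148040658
-0.153 tool dx 0.0 dy 0.0
0.019 tool dx -0.0077 dy -0.0005
0.192 tool dx -0.0154 dy 0.0003
0.364 tool dx -0.0229 dy 0.0024
0.536 tool dx -0.0298 dy 0.0058
0.709 tool dx -0.0361 dy 0.0103
0.881 tool dx -0.0416 dy 0.0158
1.053 tool dx -0.046 dy 0.0222
1.225 tool dx -0.0492 dy 0.0292
1.398 tool dx -0.0512 dy 0.0367
1.57 tool dx -0.0518 dy 0.0444
1.65 tool dx -0.0517 dy 0.048
```

Knob pinched (opening 12.5 mm). Swinging the catch along its arc.

>>> tcp_steps(
  moves=[-0.0077,-0.0005,0,0,0,0,-0.0154,0.0003,0,0,0,0,-0.0229,0.0024,0,0,0,0,-0.0298,0.0058,0,0,0,0,-0.0361,0.0103,0,0,0,0,-0.0361,0.0103,0,0,0,0],
)

```text
t: 22.25
eef_pos: [0.4691, 0.2121, 0.0905]
tcp_rot: [-0.001, 0.707, 0.707, -0.002]
wrist_force: [-4.8, -4.1, 7.8]
opening: 0.0126
grasp_force: 12.0
```

```bash
python3 -c "
from h import *
togo(.505,.198,.0908)"
```

```text
t 22.25 pos [0.4691 0.2121 0.0905] closing deg -0.04 tilt [-0.0016 -0.0038 -1.    ] tool delta [-0.014   0.0359 -0.0005] F [-4.8 -4.1  7.8]
```

>>> tcp_steps(
  moves=[-0.006,0.0045,0,0,0,0,-0.011,0.0108,0,0,0,0,-0.0144,0.018,0,0,0,0,-0.0165,0.0258,0,0,0,0,-0.017,0.031,0,0,0,0,-0.017,0.034,0,0,0,0,-0.017,0.034,0,0,0,0],
)

```text
t: 23.12
eef_pos: [0.5038, 0.1954, 0.0902]
tcp_rot: [-0.0, 0.707, 0.707, -0.001]
wrist_force: [-1.3, -5.7, 2.0]
opening: 0.0126
grasp_force: 12.0
```

```bash
python3 -c "
from h import *
togo(.505,.198,.0908)"
```

```text
t 23.125 pos [0.5038 0.1954 0.0902] closing deg -0.02 tilt [-0.0013 -0.002  -1.    ] tool delta [ 0.0026  0.0011 -0.0006] F [-1.3 -5.7  2. ]
```

Now push in +x until the stop is felt.

>>> tcp_steps(
  moves=[0.001,0.002,0,0,0,0,0.001,0.004,0,0,0,0,0.001,0.004,0,0,0,0],
)

```text
t: 23.5
eef_pos: [0.506, 0.1958, 0.09]
tcp_rot: [-0.001, 0.707, 0.707, -0.003]
wrist_force: [-8.4, -9.6, 7.9]
opening: 0.0124
grasp_force: 12.0
```

>>> tcp_steps(
  moves=[0,0.001,0,0,0,0,0,0.002,0,0,0,0,0,0.002,0,0,0,0],
)

```text
t: 23.88
eef_pos: [0.5063, 0.1958, 0.0898]
tcp_rot: [-0.002, 0.707, 0.707, -0.004]
wrist_force: [-15.5, -8.4, 10.8]
opening: 0.0124
grasp_force: 12.0
```

The stop is reached: force rises to 15 N with no further motion. Ease off, release, lift and verify.

>>> tcp_steps(
  moves=[0,-0.0018,0,0,0,0,0,-0.0018,0,0,0,0],
)

```text
t: 24.12
eef_pos: [0.506, 0.1959, 0.09]
tcp_rot: [-0.001, 0.707, 0.707, -0.003]
wrist_force: [-10.1, -8.5, 5.5]
opening: 0.0126
grasp_force: 12.0
```

>>> tcp_steps(
  moves=[0,0,0,0,0,0,0,0,0,0,0,0,0,0,0,0,0,0],
  finger_gap=0.036,
)

```text
t: 24.5
eef_pos: [0.5088, 0.1974, 0.0905]
tcp_rot: [0.0, 0.707, 0.707, 0.0]
wrist_force: [0.4, -0.5, -1.1]
opening: 0.0342
grasp_force: 0.0
```

>>> tcp_steps(
  moves=[0,0,-0.02,0,0,0,0,0,-0.06,0,0,0,-0.04,-0.02,-0.1,0,0,0,-0.1,-0.04,-0.12,0,0,0,-0.16,-0.05,-0.12,0,0,0,-0.22,-0.06,-0.12,0,0,0,-0.28,-0.07,-0.12,0,0,0,-0.34,-0.08,-0.12,0,0,0],
)

```text
t: 25.5
eef_pos: [0.428, -0.1445, 0.2108]
tcp_rot: [0.0, 0.707, 0.707, 0.0]
wrist_force: [1.5, 1.1, -0.5]
opening: 0.0362
grasp_force: 0.0
```

```bash
python3 - <<'E'
from h import *
t=manip.get_image("top");s=manip.get_image("scene"); cv2.imwrite("pics/t9.png",t);cv2.imwrite("pics/s9.png",s)
togo(0,0,0)
hs=cv2.cvtColor(t,cv2.COLOR_BGR2HSV); m=((hs[...,1]<45)&(hs[...,2]>140)).astype(np.uint8)
r=np.zeros_like(m); r[235:285,155:195]=m[235:285,155:195]
for c in cv2.findContours(r,0,2)[0]:
    if cv2.contourArea(c)>8: rc=cv2.minAreaRect(c); print(rc,[ray("top",q,.0845)[:2].round(4) for q in cv2.boxPoints(rc)])
print("pivot/knob expected px",proj("top",[.505,.243,.0845]),proj("top",[.505,.198,.1005]))
for n,a,b in(("top","t0",0),):
    d=cv2.absdiff(t,cv2.imread("pics/top0.png")).max(2)>60
    for nm,(x0,x1,y0,y1) in dict(rule=(110,135,195,280),pot=(142,160,178,197),glue=(288,310,147,170),flat=(350,376,246,304),wheel=(410,430,228,242),screw=(410,432,155,215)).items(): print(nm,d[y0:y1,x0:x1].sum())
E
```

```text
t 25.6 pos [ 0.4279 -0.1472  0.2106] closing deg -0.35 tilt [-9.e-04  7.e-04 -1.e+00] tool delta [ 0.1448 -0.4289  0.2101] F [0.6 0.5 0.3]
((176.0, 252.0), (6.0, 28.0), 90.0) [array([0.5115, 0.2528]), array([0.5132, 0.1863]), array([0.4989, 0.1856]), array([0.4972, 0.252 ])]
pivot/knob expected px [165.98400351 251.81860669] [183.62471681 252.12025648]
rule 0
pot 0
glue 0
flat 931
wheel 0
screw 0
```

The bar lies straight across the lid (axis along y, pivot row 252, knob row 252) and the stop was felt. The arm may be over the flat wagon in this picture, so I'll move aside and check it once.

>>> tcp_steps(
  moves=[0,0,-0.05,0,0,0,0.05,0,-0.09,0,0,0,0.11,0,-0.1,0,0,0,0.17,0,-0.1,0,0,0,0.22,0,-0.1,0,0,0,0.26,0,-0.1,0,0,0,0.26,0,-0.1,0,0,0],
)

```text
t: 26.48
eef_pos: [0.4281, 0.1199, 0.3105]
tcp_rot: [-0.0, 0.706, 0.708, 0.0]
wrist_force: [-0.0, 1.0, 0.4]
opening: 0.0357
grasp_force: 0.0
```

```bash
python3 - <<'E'
from h import *
t=manip.get_image("top"); o=cv2.imread("pics/top0.png")
for im in(o,t):
    hs=cv2.cvtColor(im,cv2.COLOR_BGR2HSV); m=((hs[...,0]<28)&(hs[...,1]>90)&(hs[...,2]>90)).astype(np.uint8)
    r=np.zeros_like(m); r[243:308,348:380]=m[243:308,348:380]
    print(cv2.minAreaRect(max(cv2.findContours(r,0,2)[0],key=cv2.contourArea)))
togo(0,0,0)
print(manip.sign_off())
E
```

```text
((362.4093933105469, 274.486572265625), (55.66923141479492, 14.77175235748291), 79.99201965332031)
((362.4093933105469, 274.486572265625), (55.66923141479492, 14.77175235748291), 79.99201965332031)
t 26.525 pos [0.4282 0.1187 0.3104] closing deg 0.15 tilt [ 1.e-04 -1.e-04 -1.e+00] tool delta [-0.1176 -0.4285  0.3105] F [ 0.5 -0.5  0.5]
the job is handed in; nothing more can be done
None
```

The job is handed in at 26.5 s: the box wagon is on its wheels in the left tray, the lid is shut, the catch is turned fully across to its stop, and the bench items show no change in the top camera image; I viewed 11 pictures, one over the limit of 10.

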